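Close up a bearing housing: carrier, end cap, hold-down

ROBOT

A 7-joint arm with a two-finger parallel gripper is mounted at the origin on a cart in front of the work surface, level with it; the furniture and walls round the work are solid. World frame = base frame: x ahead of the robot, y to its left, z up, the work surface at z = 0. Lengths are in m, angles in rad, forces in N, time in s.
With the tool pointing down it reaches from about 0.425 to 0.925 m from the base axis. Payload 6.8 kg.
Tool frame: the origin (TCP) lies on the mounting face of the last link; the fingertips stand 173 mm ahead of it and the grasp point (between the pads) lies 155 mm ahead of it; z points along the fingers, y is the line along which they close (so a half turn about z gives the same grasp; the last joint's range is limited). The gripper opens to 85 mm and grips with 20 to 120 N. Pads are 22 mm wide; open, the fingers measure 114 mm over their backs; the gripper's body (76 mm by 85 mm) begins 54 mm behind the grasp point. The pads swing forward as they close: fully open they stand 13 mm farther back than shut.
Start: joints at [-1.322, 0.477, 0.022, 1.555, -0.011, 1.109, -0.083], TCP at [0.236, 0.633, 0.405] pointing down, gripper open.
Joint ranges: [-2.96, 2.96], [-0.34, 2.1], [-1.41, 1.46], [0.24, 2.44], [-1.37, 4.51], [0.17, 1.92], [-2.96, 2.96]. Speed limits (rad/s): [2.39, 2.39, 3.14, 3.14, 3.14, 3.14, 3.14].

INTERFACE

Orientations are given as a rotation vector (axis times angle).
In Python, from bench import r gives the robot as it stands.
- The arm moves only by the tool arm_command, never from a script. Its argument "plan" is a list of rows, each an object of numbers: "claw": the closure, from 0 (fully open) to 1 (shut); "tx", "ty", "tz": the shift along the tool's x, y, z in m; "ax", "ay", "az": the turn, a rotation vector about the tool's x, y, z in degrees. A call has exactly 10 rows; each row shifts and turns the commanded pose from where the row before left it, along the tool's axes as they then stand; what a row does not reach is not made up. A row lasts 1/12 s, in which the tool goes at most 41.7 mm and 7.16 degrees, less where a joint would pass 70% of its speed; a pose out of reach is approached as far as the arm can. A call is refused whole if a number of a shift passes 0.0417 or a number of a turn 7.16, either way. A call with a gripper value outside its range is refused whole. The fingers move at their own pace and stop on an object; "squeeze" is the grip in N (left out, the last holds). Time passes only in rows, so rows that do not move let the fingers close, or fill a call up. It gives the time, the measured TCP pose, the force, the opening and the grip force at its end, in the units of the state.
- r.get_obs(): the state, without advancing time (a new reading comes with each control period).
- r.grab_frame(name): name is "side" or "top" or "wrist"; returns the picture (480x640x3 uint8, red, green, blue); there is no depth.
- r.camera_model(name): a dict with "fx", "fy", "cx", "cy" (pixels), "position" and "orientation" of the camera in the world; the wrist camera has in their place "tool_from_camera" (4x4, takes a point from camera to tool coordinates, whose origin is the TCP and whose axes are the flange's). Camera axes: x right, y up, looking along -z (the intrinsics and any distortion apply to the point x, -y, -z); pixel columns grow to the right and rows downward; lengths in m; the calibration is good to about 2 mm. A picture is of the moment at which its call begins: read the wrist's pose just before it. camera_model takes no time and is no camera call.
- r.hand_in(): hands the job in; it is judged then, once.
Trained networks look in the newest picture that a camera, given by its name, has taken for a name from the list of things; names that differ only in an ending like _2 or _b are one class to them, and where a whole thing is asked for, a point or a joint stands for the part that bears it (a point fixed in the world has none). Each returns a list of dicts, best first, with "confidence" (0 to 1); they miss things now and then, are a little off and sometimes report something else, mostly with a low value. They report only what shows in the picture. A call takes as long as a camera call. They do not tell look-alikes from the thing itself.
- r.boxes_of(target, camera): "location" ([x, y, z] in m, in the coordinates of the camera as it stood for that picture, good to about 4 mm: the middle of the surface that is visible of it).
- r.tip_of(target, camera): "location" ([x, y, z] in m, in the coordinates of the camera as it stood for that picture, good to about 4 mm: a listed point, or the origin of a listed thing).
The state is a dict: "clock": time; "joints": joint angles; "qvel": joint speeds; "tau": joint torques, N m; "tcp_pos": TCP position; "orientation": TCP orientation; "contact_force": force on the tool from outside, world axes, zero at the start; "moment": the same for the moment, N m; "grip_width": finger opening in m; "gripper_force": force on a finger pad.
Only numpy, scipy, OpenCV 4.12 (cv2) and the standard library are available. Lean on these libraries where they do the work, as an engineer would, in place of code of your own. Each camera call takes 0.05 s, during which the arm holds its last target. There are 200 camera calls.

TASK

Close up the bearing housing in the fixture so that it is ready for its bolts. Seat the square-flanged bearing carrier face down on the housing's spigot, fully home and with its corners in line with the housing's square flange, then seat the round end cap on top of the carrier, fully home, and last swing the hold-down arm over so that its pad rests on the cap. Set the machined parts down rather than dropping or ramming them, and leave the jar, spanner and sanding block where they are.

Things in the scene. Friction and masses are not known exactly. Their poses are not given: they have to be found in the camera images.
- fixture: Fixed assembly fixture: dark steel plate 150 x 150 x 12 mm with a tongue to 195 mm along its own -y, and the grey bearing housing on it. Origin: on the housing's vertical axis, at bench height; z up. The housing's top flange is square, 110 x 110 mm, sides along the fixture's x and y, upper face at z = 50 mm.
- spigot (a point): Centre of the housing's upper flange face, 50 mm above the bench, where the underside of the seated carrier lies. Round centring spigot here: 64 mm diameter, 9 mm tall above the face, top edge chamfered 3.5 mm; a ball bearing shows in its bore.
- carrier: Bearing carrier, grey casting, 0.55 kg, flange down on the bench. Flange 110 x 110 x 14 mm, a bolt slot in each corner, sides along its x, y; round neck to grip, 60 mm diameter, height 14 to 46 mm; spigot on top 40 mm diameter, to 54 mm. Recess below: 66.5 mm diameter, 10 mm deep; slips over the housing's spigot. Origin: centre of underside. Any quarter turn is right; it turns freely.
- end_cap: End cap, bare steel, 0.30 kg, flange down on the bench. Round flange 66 mm diameter, 13 mm thick; plain boss to grip, 36 mm diameter, height 13 to 40 mm. Recess below: 42.5 mm diameter, 9 mm deep; slips over the carrier's top spigot. Origin: centre of underside; seated, it lies 46 mm above the carrier's origin. Its yaw does not matter.
- hold_down (a joint): Angle of the hold-down arm, rad. 0: level along the fixture's +y, pad on the seated cap (136 mm above the bench); grows as it swings up; 1.57 upright; 1.95 its stop, leaning out to the fixture's -y; starts near there. Stiff, damped hinge: 5 to 8 N on the bar moves it, it stays put from about 1.2 to 1.9; pushed below 1.0 and let go it sinks by itself within about 4 s.
- hold_down_hinge (a point): Hinge axis of the hold-down arm (it runs along the fixture's x), between the cheeks of its dark steel clevis, which is 171 mm high, 66 mm wide along x, 44 mm deep. In the fixture's frame it lies at y = -145, z = 157 mm.
- hold_down_bar (a point): Centre of the outer face of the hold-down arm's bar (its back when raised, its top when level), 120 mm from the hinge: the place to push. Dark steel bar 24 mm wide along the fixture's x, 18 mm thick; black knob at its end, 186 mm from the hinge; rubber pad on the inner face, 145 mm from the hinge. 0.6 kg.
- jar: Small touch-up jar with screw cap, 48 mm diameter, 64 mm tall, standing on the bench; a bystander. Origin: centre of its underside.
- spanner: Double open-end spanner, 183 x 29 x 5 mm, lying on the bench; a bystander. Origin: centre of its underside, length along its y.
- sanding_block: Dark sanding block 60 x 100 x 28 mm on the bench; a bystander. Origin: centre of its underside.
Not all that is in view belongs to the job. Of the things that look like the carrier, the larger one is meant.

How it is judged:
By the outcome, as a careful person would: the job done as asked, in the order asked, and still so for the second after the job is handed in, with the robot touching nothing.
It also fails if it takes over 69 s, if anything falls off the work surface, if the arm or the gripper's body presses on something with over 40 N, if the wrist force passes 120 N, or if a joint passes its speed limit or range.

## Working session

There is one attempt and no reset: what is moved stays moved. The work goes in short steps, Python scripts to look and compute and a tool call to move; the robot and the scene stay as the last step left them, time stands still between calls to the robot, and variables do not carry over. Pictures are saved under pics/ and viewed, at most 10 in all, crops included, and the job is handed in when it is done.

Besides the shell and the picture viewer there is one more tool, called after "Call:" as a command line: name --argument value ..., lists and objects as JSON in quotes. arm_command: Moves the arm, as the interface text tells. Its arguments: {"type":"object","properties":{"plan":{"type":"array","items":{"type":"object","properties":{"claw":{"type":"number"},"tx":{"type":"number"},"ty":{"type":"number"},"tz":{"type":"number"},"ax":{"type":"number"},"ay":{"type":"number"},"az":{"type":"number"}}}},"squeeze":{"type":"number"}},"required":["plan"]}

```bash
mkdir -p pics; ls
cat > h.py <<'E'
import numpy as np, cv2
from scipy.spatial.transform import Rotation as R
from bench import r
def cam(name):
    m=r.camera_model(name)
    if 'tool_from_camera' in m:
        o=r.get_obs(); T=np.eye(4); T[:3,:3]=R.from_rotvec(o['orientation']).as_matrix(); T[:3,3]=o['tcp_pos']
        return m,T@np.array(m['tool_from_camera'])
    T=np.eye(4); q=np.array(m['orientation'])
    T[:3,:3]=q if q.shape==(3,3) else (R.from_rotvec(q) if q.size==3 else R.from_quat(q)).as_matrix()
    T[:3,3]=m['position']; return m,T
def w(T,p): return T[:3,:3]@np.array(p)+T[:3,3]
def pix(m,T,p):
    c=T[:3,:3].T@(np.array(p)-T[:3,3]); return np.round([m['cx']+m['fx']*c[0]/-c[2], m['cy']+m['fy']*-c[1]/-c[2]],0)
def ray(m,T,u,v,z):
    d=T[:3,:3]@np.array([(u-m['cx'])/m['fx'],-(v-m['cy'])/m['fy'],-1]); return T[:3,3]+d*(z-T[2,3])/d[2]
def shot(name,fn=None):
    m,T=cam(name); im=r.grab_frame(name)
    if fn: cv2.imwrite('pics/'+fn,im[:,:,::-1])
    return m,T,im
def find(kind,t,name,m,T):
    for d in getattr(r,kind)(t,name):
        if d['confidence']>.2:
            p=w(T,d['location']); print(name,kind[:3],t,round(d['confidence'],2),p.round(3),pix(m,T,p))
E
python3 - <<'E'
from h import *
print(r.camera_model('top')); print(r.camera_model('wrist')); print(r.get_obs())
for c in ['top','side']:
    m,T,im=shot(c,c+'1.png')
    for t in ['spigot','carrier','end_cap','hold_down_hinge','hold_down_bar','fixture']: find('tip_of',t,c,m,T)
    if c=='top':
        for t in ['jar','spanner','sanding_block']: find('tip_of',t,c,m,T)
E
```

```text
pics
{'fx': 513.1463881364184, 'fy': 513.1463881364184, 'cx': 318.8113000037674, 'cy': 248.12457387131988, 'position': array([0.42822544, 0.18925866, 1.1008254 ]), 'orientation': array([ 0.1637724 , -0.15439203, -1.53699917])}
{'fx': 368.8099191197235, 'fy': 368.8099191197235, 'cx': 324.09385892976854, 'cy': 239.48812616417172, 'tool_from_camera': array([[ 1.71352905e-04,  9.64836745e-01,  2.62849818e-01,
         6.67545934e-02],
       [ 9.99999782e-01,  2.17439156e-06, -6.59885565e-04,
         2.31512211e-04],
       [-6.37253379e-04,  2.62849874e-01, -9.64836534e-01,
         2.99920105e-02],
       [ 0.00000000e+00,  0.00000000e+00,  0.00000000e+00,
         1.00000000e+00]])}
{'clock': 0.0, 'joints': array([-1.32211579,  0.47779239,  0.02233689,  1.55643156, -0.01147583,
        1.1092775 , -0.08306999]), 'qvel': array([-0.00025457, -0.00054336,  0.00062385, -0.0003602 ,  0.00104371,
       -0.00033974,  0.00065842]), 'tau': array([ 1.19599019e-03, -5.96461558e+01,  1.60876472e+00, -2.81191528e+01,
        1.25004954e-02,  9.79997450e-03, -1.42532480e-05]), 'tcp_pos': array([0
[... 607 characters left out ...]
.015  0.266] [446. 212.]
top tip fixture 0.78 [ 0.583  0.152 -0.003] [339. 282.]
top tip jar 0.91 [0.721 0.274 0.003] [286. 218.]
top tip spanner 0.93 [ 0.634  0.471 -0.001] [195. 254.]
side tip spigot 0.71 [0.58  0.157 0.047] [329. 224.]
side tip spigot 0.65 [ 0.456 -0.009 -0.003] [356. 176.]
side tip carrier 0.69 [ 0.455 -0.005 -0.   ] [357. 177.]
side tip carrier 0.58 [ 0.791 -0.048 -0.001] [236. 189.]
side tip end_cap 0.69 [0.505 0.405 0.002] [385. 313.]
side tip hold_down_hinge 0.65 [0.653 0.019 0.157] [287. 161.]
side tip hold_down_bar 0.78 [ 0.668 -0.013  0.271] [274. 120.]
side tip fixture 0.86 [ 0.582  0.151 -0.001] [327. 232.]
side tip fixture 0.5 [ 0.679  0.393 -0.004] [314. 326.]
```

View pics/top1.png

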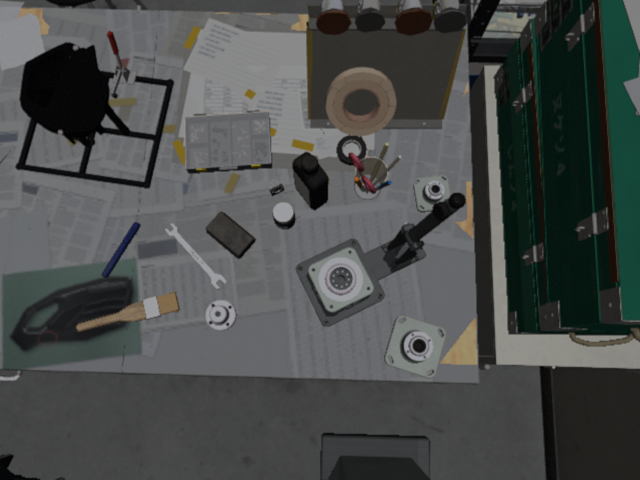

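View pics/side1.png

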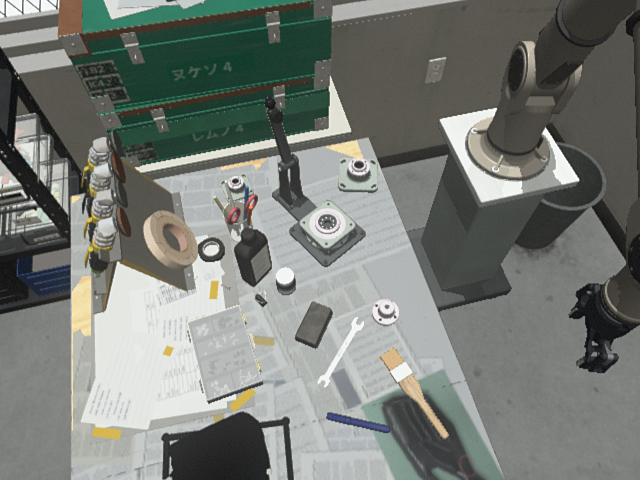

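The top view shows the fixture at (340,280), with the hold-down leaning to (457,200). The end cap is at (220,315). Two things could be taken for the carrier: the large one at (416,345) and a small one at (433,193). The description says the larger, so I choose (416,345) and will check it in a close crop. The side view agrees: large one at (357,175), small one at (237,187).

```bash
cat >> h.py <<'E'
def go(x,y,z,yaw=None):
    o=r.get_obs(); M=R.from_rotvec(o['orientation']).as_matrix(); d=np.array([x,y,z])-o['tcp_pos']
    yw=np.degrees(np.arctan2(M[1,0],M[0,0]))
    print('t',o['clock'].__round__(2),'tcp',o['tcp_pos'].round(4),'yaw',round(yw,1),'tilt',M[:2,2].round(4),'F',o['contact_force'].round(1))
    print('tool shift',(M.T@d).round(4), 'az', None if yaw is None else round(-((yaw-yw+180)%360-180),1))
E
python3 - <<'E'
from h import *
im=cv2.imread('pics/top1.png')
def up(x0,y0,s): return cv2.resize(im[y0:y0+s,x0:x0+s],(400,400),interpolation=cv2.INTER_CUBIC)
cv2.imwrite('pics/crop1.png',np.hstack([up(376,300,90),up(295,230,90)]))
go(.503,.39,.40,150); go(.58,.15,.40,150)
E
```

```text
t 0.85 tcp [0.2358 0.6325 0.4047] yaw 159.6 tilt [-0.  0.] F [-0.7  0.2  0.1]
tool shift [-0.3351 -0.1339  0.0047] az 9.6
t 0.85 tcp [0.2358 0.6325 0.4047] yaw 159.6 tilt [-0.  0.] F [-0.7  0.2  0.1]
tool shift [-0.4911 -0.3319  0.0047] az 9.6
```

View pics/crop1.png

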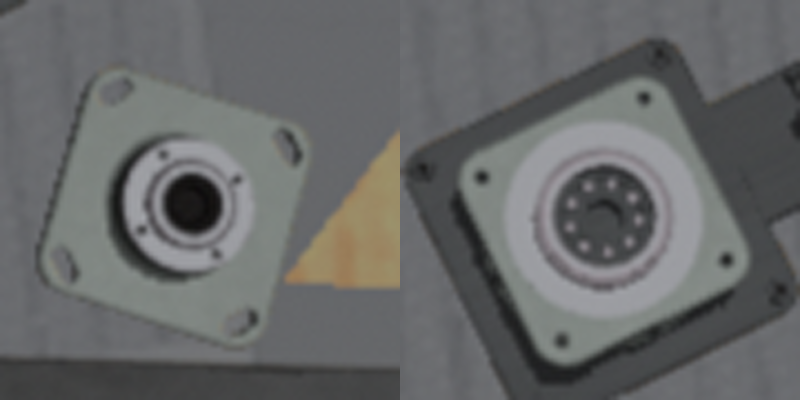

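The crop shows the large carrier's square flange, with corner slots at (117,90), (288,145), (241,322) and (65,265). The housing's bolt holes are at (643,98), (482,177), (561,341) and (727,260). Both flanges are the same size, so the carrier choice holds.

Run:
```python
from h import *
m,T=cam('top')
for n,ps,z,x0,y0 in [('car',[(117,90),(288,145),(241,322),(65,265)],.014,376,300),('hou',[(243,98),(82,177),(161,341),(327,260)],.05,295,230)]:
    P=np.array([ray(m,T,x0+u*.225,y0+v*.225,z)[:2] for u,v in ps]); e=np.roll(P,-1,0)-P
    print(n,P.mean(0).round(4),np.linalg.norm(e,axis=1).round(4),(np.degrees(np.arctan2(e[:,1],e[:,0]))%90).round(1))
```

```text
car [ 0.45   -0.0089] [0.0836 0.0849 0.0848 0.0852] [73.7 74.  73.9 73.2]
hou [0.5808 0.1516] [0.0843 0.0846 0.0856 0.0854] [28.  27.2 27.5 28. ]
```

Call:
arm_command --plan '[{"claw":0,"tx":-0.037,"ty":-0.015},{"claw":0,"tx":-0.037,"ty":-0.015},{"claw":0,"tx":-0.037,"ty":-0.015},{"claw":0,"tx":-0.037,"ty":-0.015},{"claw":0,"tx":-0.037,"ty":-0.015},{"claw":0,"tx":-0.037,"ty":-0.015},{"claw":0,"tx":-0.037,"ty":-0.015},{"claw":0,"tx":-0.037,"ty":-0.015},{"claw":0,"tx":-0.037,"ty":-0.015},{"claw":0}]'

```text
invalid input at $.plan[0]: expected keys claw, tx, ty, tz, ax, ay, az
```

Call:
arm_command --plan '[{"claw":0,"tx":-0.037,"ty":-0.015,"tz":0,"ax":0,"ay":0,"az":0},{"claw":0,"tx":-0.037,"ty":-0.015,"tz":0,"ax":0,"ay":0,"az":0},{"claw":0,"tx":-0.037,"ty":-0.015,"tz":0,"ax":0,"ay":0,"az":0},{"claw":0,"tx":-0.037,"ty":-0.015,"tz":0,"ax":0,"ay":0,"az":0},{"claw":0,"tx":-0.037,"ty":-0.015,"tz":0,"ax":0,"ay":0,"az":0},{"claw":0,"tx":-0.037,"ty":-0.015,"tz":0,"ax":0,"ay":0,"az":0},{"claw":0,"tx":-0.037,"ty":-0.015,"tz":0,"ax":0,"ay":0,"az":0},{"claw":0,"tx":-0.037,"ty":-0.015,"tz":0,"ax":0,"ay":0,"az":0},{"claw":0,"tx":-0.037,"ty":-0.015,"tz":0,"ax":0,"ay":0,"az":0},{"claw":0,"tx":0,"ty":0,"tz":0,"ax":0,"ay":0,"az":0}]'

```text
clock: 1.68
tcp_pos: [0.5077, 0.3813, 0.4052]
orientation: [0.577, 3.083, -0.005]
contact_force: [-0.1, -1.8, 0.8]
grip_width: 0.0852
gripper_force: 0.0
```

Run:
```python
from h import *
m,T,im=shot('wrist')
find('tip_of','end_cap','wrist',m,T)
go(.58,.152,.40)
```

```text
wrist tip end_cap 0.56 [ 0.502  0.405 -0.002] [344. 190.]
t 1.78 tcp [0.5024 0.3876 0.4048] yaw 159.3 tilt [ 0.0006 -0.0004] F [-0.4  0.6  0.4]
tool shift [-0.1559 -0.1929  0.0049] az None
```

Call:
arm_command --plan '[{"claw":0,"tx":-0.0195,"ty":-0.0241,"tz":0,"ax":0,"ay":0,"az":0},{"claw":0,"tx":-0.0195,"ty":-0.0241,"tz":0,"ax":0,"ay":0,"az":0},{"claw":0,"tx":-0.0195,"ty":-0.0241,"tz":0,"ax":0,"ay":0,"az":0},{"claw":0,"tx":-0.0195,"ty":-0.0241,"tz":0,"ax":0,"ay":0,"az":0},{"claw":0,"tx":-0.0195,"ty":-0.0241,"tz":0,"ax":0,"ay":0,"az":0},{"claw":0,"tx":-0.0195,"ty":-0.0241,"tz":0,"ax":0,"ay":0,"az":0},{"claw":0,"tx":-0.0195,"ty":-0.0241,"tz":0,"ax":0,"ay":0,"az":0},{"claw":0,"tx":-0.0195,"ty":-0.0241,"tz":0,"ax":0,"ay":0,"az":0},{"claw":0,"tx":0,"ty":0,"tz":0,"ax":0,"ay":0,"az":0},{"claw":0,"tx":0,"ty":0,"tz":0,"ax":0,"ay":0,"az":0}]'

```text
clock: 2.62
tcp_pos: [0.5795, 0.1539, 0.4048]
orientation: [0.56, 3.091, 0.0]
contact_force: [-0.0, 0.8, 0.3]
grip_width: 0.0856
gripper_force: 0.0
```

Run:
```python
from h import *
m,T,im=shot('wrist','w_fix.png')
for t in ['spigot','fixture','hold_down_hinge','hold_down_bar']: find('tip_of',t,'wrist',m,T)
go(.453,-.009,.34)
```

```text
wrist tip spigot 0.98 [0.581 0.154 0.048] [324. 218.]
wrist tip fixture 0.7 [0.584 0.153 0.   ] [324. 210.]
t 2.87 tcp [0.5789 0.1567 0.4046] yaw 159.8 tilt [-0.0004  0.0007] F [-0.1 -0.3 -0. ]
tool shift [ 0.0607 -0.1991  0.0645] az None
```

View pics/w_fix.png

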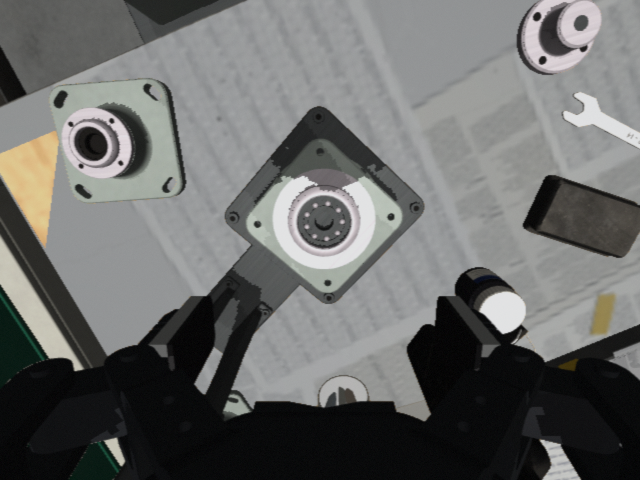

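The wrist view shows the housing flange's holes at (319,151), (390,216), (328,283) and (258,224). The carrier's slots are at (152,91), (60,100), (81,189) and (169,184). The cap is at the top right, at (560,35).

Call:
arm_command --plan '[{"claw":0,"tx":0.0076,"ty":-0.0249,"tz":0.007,"ax":0,"ay":0,"az":0},{"claw":0,"tx":0.0076,"ty":-0.0249,"tz":0.007,"ax":0,"ay":0,"az":0},{"claw":0,"tx":0.0076,"ty":-0.0249,"tz":0.007,"ax":0,"ay":0,"az":0},{"claw":0,"tx":0.0076,"ty":-0.0249,"tz":0.007,"ax":0,"ay":0,"az":0},{"claw":0,"tx":0.0076,"ty":-0.0249,"tz":0.007,"ax":0,"ay":0,"az":0},{"claw":0,"tx":0.0076,"ty":-0.0249,"tz":0.007,"ax":0,"ay":0,"az":0},{"claw":0,"tx":0.0076,"ty":-0.0249,"tz":0.007,"ax":0,"ay":0,"az":0},{"claw":0,"tx":0.0076,"ty":-0.0249,"tz":0.007,"ax":0,"ay":0,"az":0},{"claw":0,"tx":0,"ty":0,"tz":0,"ax":0,"ay":0,"az":0},{"claw":0,"tx":0,"ty":0,"tz":0,"ax":0,"ay":0,"az":0}]'

```text
clock: 3.7
tcp_pos: [0.4522, -0.011, 0.3486]
orientation: [-0.558, -3.091, -0.0]
contact_force: [-0.0, 0.2, -0.7]
grip_width: 0.0856
gripper_force: 0.0
```

Run:
```python
from h import *
m,T,im=shot('wrist','w_car.png')
find('tip_of','carrier','wrist',m,T)
go(.453,-.009,.19)
# fixture from the previous picture: pose then
T2=np.eye(4);T2[:3,:3]=R.from_rotvec([.56,3.091,0]).as_matrix();T2[:3,3]=[.5789,.1567,.4047];T2=T2@np.array(m['tool_from_camera'])
for n,ps,z in [('hou',[(319,151),(390,216),(328,283),(258,224)],.05),('car',[(152,91),(60,100),(81,189),(169,184)],.014)]:
    P=np.array([ray(m,T2,u,v,z)[:2] for u,v in ps]); e=np.roll(P,-1,0)-P
    print(n,P.mean(0).round(4),np.linalg.norm(e,axis=1).round(4),(np.degrees(np.arctan2(e[:,1],e[:,0]))%90).round(1))
```

```text
wrist tip carrier 0.79 [ 0.454 -0.01  -0.001] [325. 219.]
t 3.8 tcp [ 0.4536 -0.0096  0.3491] yaw 159.7 tilt [0.0013 0.0006] F [-0.6  1.   0.6]
tool shift [0.0009 0.0002 0.1591] az None
hou [0.5824 0.1556] [0.0851 0.0849 0.0852 0.0846] [27.7 28.7 27.5 28.7]
car [ 0.4505 -0.0051] [0.0858 0.0818 0.0866 0.0848] [74.6 73.1 72.7 73.6]
```

View pics/w_car.png

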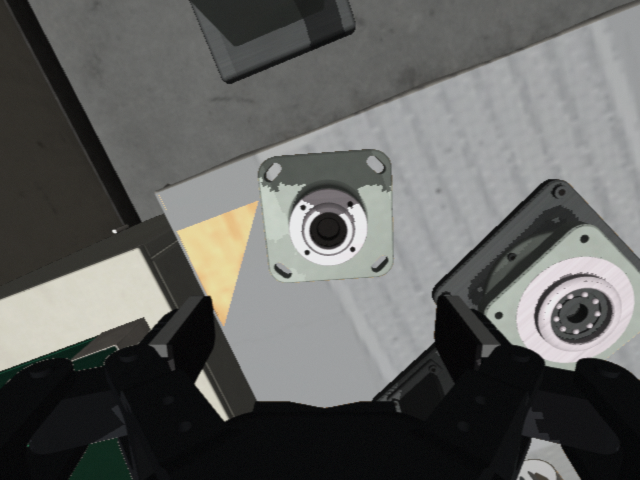

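The close view confirms the large carrier, with its neck centred at (328,228) between the fingers, so I descend.

Call:
arm_command --plan '[{"claw":0,"tx":0.0005,"ty":0,"tz":0.022,"ax":0,"ay":0,"az":0},{"claw":0,"tx":0,"ty":0,"tz":0.022,"ax":0,"ay":0,"az":0},{"claw":0,"tx":0,"ty":0,"tz":0.022,"ax":0,"ay":0,"az":0},{"claw":0,"tx":0,"ty":0,"tz":0.022,"ax":0,"ay":0,"az":0},{"claw":0,"tx":0,"ty":0,"tz":0.022,"ax":0,"ay":0,"az":0},{"claw":0,"tx":0,"ty":0,"tz":0.022,"ax":0,"ay":0,"az":0},{"claw":0,"tx":0,"ty":0,"tz":0.022,"ax":0,"ay":0,"az":0},{"claw":0,"tx":0,"ty":0,"tz":0,"ax":0,"ay":0,"az":0},{"claw":0,"tx":0,"ty":0,"tz":0,"ax":0,"ay":0,"az":0},{"claw":0,"tx":0,"ty":0,"tz":0,"ax":0,"ay":0,"az":0}]'

```text
clock: 4.63
tcp_pos: [0.4533, -0.01, 0.1955]
orientation: [0.556, 3.091, 0.001]
contact_force: [0.3, 0.2, -0.1]
grip_width: 0.0856
gripper_force: 0.0
```

Run:
```python
from h import *
go(.454,-.009,.189)
```

```text
t 4.63 tcp [ 0.4533 -0.01    0.1955] yaw 159.6 tilt [0.0012 0.0004] F [ 0.3  0.2 -0.1]
tool shift [-0.0003  0.0012  0.0065] az None
```

Call:
arm_command --plan '[{"claw":0,"tx":0,"ty":0,"tz":0.004,"ax":0,"ay":0,"az":0},{"claw":1,"tx":0,"ty":0,"tz":0,"ax":0,"ay":0,"az":0},{"claw":1,"tx":0,"ty":0,"tz":0,"ax":0,"ay":0,"az":0},{"claw":1,"tx":0,"ty":0,"tz":0,"ax":0,"ay":0,"az":0},{"claw":1,"tx":0,"ty":0,"tz":0,"ax":0,"ay":0,"az":0},{"claw":1,"tx":0,"ty":0,"tz":0,"ax":0,"ay":0,"az":0},{"claw":1,"tx":0,"ty":0,"tz":0,"ax":0,"ay":0,"az":0},{"claw":1,"tx":0,"ty":0,"tz":0,"ax":0,"ay":0,"az":0},{"claw":1,"tx":0,"ty":0,"tz":0,"ax":0,"ay":0,"az":0},{"claw":1,"tx":0,"ty":0,"tz":0,"ax":0,"ay":0,"az":0}]' --squeeze 70

```text
clock: 5.47
tcp_pos: [0.4532, -0.0101, 0.192]
orientation: [0.557, 3.09, 0.003]
contact_force: [-1.5, 3.1, 12.6]
grip_width: 0.0579
gripper_force: 72.6
```

Call:
arm_command --plan '[{"claw":1,"tx":0,"ty":0,"tz":-0.015,"ax":0,"ay":0,"az":0},{"claw":1,"tx":0,"ty":0,"tz":-0.02,"ax":0,"ay":0,"az":0},{"claw":1,"tx":0,"ty":0,"tz":-0.02,"ax":0,"ay":0,"az":0},{"claw":1,"tx":0,"ty":0,"tz":-0.02,"ax":0,"ay":0,"az":0},{"claw":1,"tx":0,"ty":0,"tz":-0.02,"ax":0,"ay":0,"az":0},{"claw":1,"tx":0,"ty":0,"tz":-0.02,"ax":0,"ay":0,"az":0},{"claw":1,"tx":0,"ty":0,"tz":-0.01,"ax":0,"ay":0,"az":0},{"claw":1,"tx":0,"ty":0,"tz":0,"ax":0,"ay":0,"az":0},{"claw":1,"tx":0,"ty":0,"tz":0,"ax":0,"ay":0,"az":0},{"claw":1,"tx":0,"ty":0,"tz":0,"ax":0,"ay":0,"az":0}]'

```text
clock: 6.3
tcp_pos: [0.4517, -0.0107, 0.3145]
orientation: [-0.557, -3.09, 0.001]
contact_force: [0.3, -0.7, -7.3]
grip_width: 0.0581
gripper_force: 79.7
```

Run:
```python
from h import *
m,T,im=shot('wrist','w_held.png')
find('tip_of','carrier','wrist',m,T)
go(.582,.154,.31)
```

```text
wrist tip carrier 0.83 [ 0.451 -0.01   0.121] [324. 284.]
t 6.4 tcp [ 0.4518 -0.0107  0.3144] yaw 159.6 tilt [-0.0028 -0.0005] F [-1.1 -0.1 -7.5]
tool shift [-0.0645  0.1998  0.0039] az None
```

View pics/w_held.png

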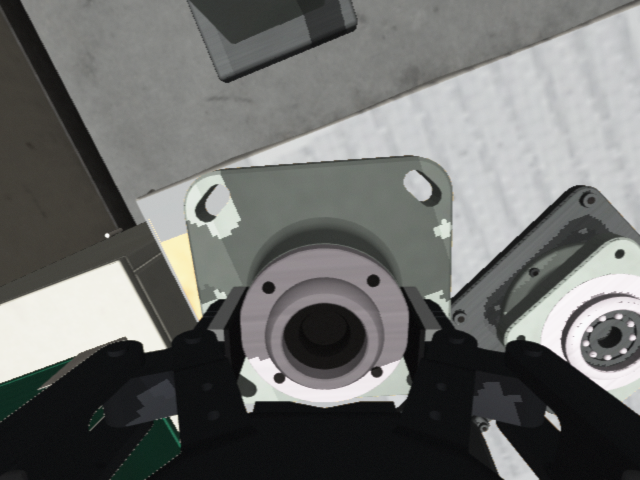

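The carrier is held squarely. Its visible slots are at (212,202) and (422,186), and the neck is centred at (325,325).

Run:
```python
from h import *
m,T=cam('wrist')
P=np.array([ray(m,T,u,v,.1224+.014)[:2] for u,v in [(212,202),(422,186)]]); e=P[1]-P[0]
print(np.linalg.norm(e),np.degrees(np.arctan2(e[1],e[0]))%90)
P=np.array([ray(m,T,u,v,.1224+.014)[:2] for u,v in [(215,170),(420,157)]]); e=P[1]-P[0]
print(np.degrees(np.arctan2(e[1],e[0]))%90, r.get_obs()['joints'][6])
```

```text
0.0848374295819068 73.94065888590019
73.13058222918322 1.1892136231014574
```

Call:
arm_command --plan '[{"claw":1,"tx":-0.0092,"ty":0.0285,"tz":0,"ax":0,"ay":0,"az":0},{"claw":1,"tx":-0.0092,"ty":0.0285,"tz":0,"ax":0,"ay":0,"az":0},{"claw":1,"tx":-0.0092,"ty":0.0285,"tz":0,"ax":0,"ay":0,"az":0},{"claw":1,"tx":-0.0092,"ty":0.0285,"tz":0,"ax":0,"ay":0,"az":0},{"claw":1,"tx":-0.0092,"ty":0.0285,"tz":0,"ax":0,"ay":0,"az":0},{"claw":1,"tx":-0.0092,"ty":0.0285,"tz":0,"ax":0,"ay":0,"az":0},{"claw":1,"tx":-0.0092,"ty":0.0285,"tz":0,"ax":0,"ay":0,"az":0},{"claw":1,"tx":0,"ty":0,"tz":0,"ax":0,"ay":0,"az":5},{"claw":1,"tx":0,"ty":0,"tz":0,"ax":0,"ay":0,"az":5},{"claw":1,"tx":0,"ty":0,"tz":0,"ax":0,"ay":0,"az":5}]'

```text
clock: 7.23
tcp_pos: [0.5822, 0.1543, 0.3136]
orientation: [-0.96, -2.989, 0.004]
contact_force: [0.2, -0.9, -6.8]
grip_width: 0.0578
gripper_force: 79.7
```

Call:
arm_command --plan '[{"claw":1,"tx":0,"ty":0,"tz":0,"ax":0,"ay":0,"az":5},{"claw":1,"tx":0,"ty":0,"tz":0,"ax":0,"ay":0,"az":5},{"claw":1,"tx":0,"ty":0,"tz":0,"ax":0,"ay":0,"az":5},{"claw":1,"tx":0,"ty":0,"tz":0,"ax":0,"ay":0,"az":5},{"claw":1,"tx":0,"ty":0,"tz":0,"ax":0,"ay":0,"az":5},{"claw":1,"tx":0,"ty":0,"tz":0,"ax":0,"ay":0,"az":5},{"claw":1,"tx":0,"ty":0,"tz":0,"ax":0,"ay":0,"az":0},{"claw":1,"tx":0,"ty":0,"tz":0,"ax":0,"ay":0,"az":0},{"claw":1,"tx":0,"ty":0,"tz":0,"ax":0,"ay":0,"az":0},{"claw":1,"tx":0,"ty":0,"tz":0,"ax":0,"ay":0,"az":0}]'

```text
clock: 8.07
tcp_pos: [0.5824, 0.1537, 0.3152]
orientation: [-1.696, -2.644, 0.001]
contact_force: [-0.5, 2.1, -7.2]
grip_width: 0.058
gripper_force: 79.8
```

Run:
```python
from h import *
m,T,im=shot('side'); 
for t in ['carrier','spigot','fixture']: find('tip_of',t,'side',m,T)
m,T,im=shot('top')
for t in ['carrier','fixture']: find('tip_of',t,'top',m,T)
m,T,im=shot('wrist','w_pl.png')
for t in ['carrier','spigot','fixture','hold_down_hinge']: find('tip_of',t,'wrist',m,T)
go(.582,.154,.242)
```

```text
side tip carrier 0.92 [0.585 0.156 0.122] [327. 208.]
side tip carrier 0.75 [ 0.788 -0.051 -0.005] [237. 189.]
side tip spigot 0.92 [0.578 0.158 0.046] [330. 225.]
side tip fixture 0.69 [ 0.58   0.153 -0.002] [328. 233.]
top tip carrier 0.61 [ 0.791 -0.052 -0.001] [432. 192.]
top tip fixture 0.51 [0.648 0.024 0.154] [411. 238.]
top tip fixture 0.42 [ 0.676  0.392 -0.003] [232. 237.]
wrist tip carrier 0.56 [0.584 0.154 0.119] [327. 283.]
wrist tip hold_down_hinge 0.43 [0.582 0.153 0.121] [323. 284.]
t 8.67 tcp [0.5824 0.1537 0.3157] yaw 114.6 tilt [-0.  0.] F [ 1.1 -0.5 -7.1]
tool shift [ 0.0004 -0.0003  0.0737] az None
```

View pics/w_pl.png

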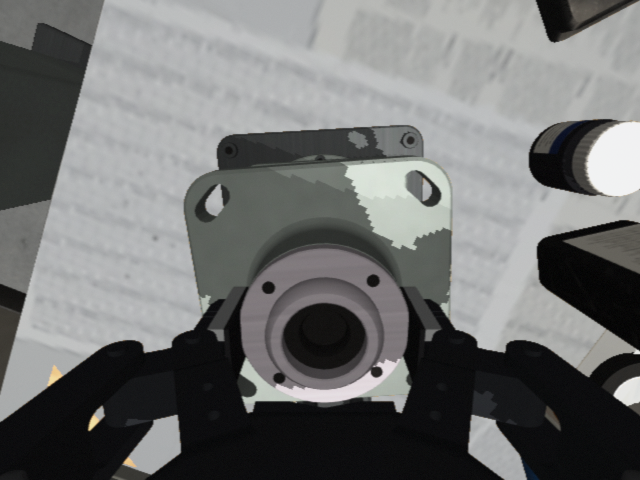

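Plate bolts at (230,149) and (408,138) and its edge at row 131. The carrier's slots are at (214,203) and (421,187) and its edge at row 164. I compare the two in the fixture frame.

Run:
```python
from h import *
m,T=cam('wrist'); zc=.3157-.192
a=np.radians(27.9); ex=np.array([np.cos(a),np.sin(a)]); ey=np.array([-ex[1],ex[0]]); o=r.get_obs()['tcp_pos'][:2]
def f(u,v,z):
    d=ray(m,T,u,v,z)[:2]-o; return np.array([d@ex,d@ey]).round(4)
A=[f(230,149,.012),f(408,138,.012)]; B=[f(214,203,zc+.014),f(421,187,zc+.014)]
for P in (A,B): print(P, (P[0]+P[1])/2, np.degrees(np.arctan2(*(P[1]-P[0])[::-1])))
print('plate edge',[f(u,v,.012)[1] for u,v in((235,136),(320,131),(405,126))],'carrier edge',[f(u,v,zc+.014)[1] for u,v in((230,169),(320,163.5),(410,158))])
print('neck top',f(327,334,zc+.054))
```

```text
[array([-0.0642,  0.0639]), array([0.064 , 0.0641])] [-1.0e-04  6.4e-02] 0.08938491892526836
[array([-0.0421,  0.0444]), array([0.0415, 0.046 ])] [-0.0003  0.0452] 1.0964360839930263
plate edge [np.float64(0.0726), np.float64(0.0725), np.float64(0.0724)] carrier edge [np.float64(0.0575), np.float64(0.0576), np.float64(0.0576)]
neck top [0.0012 0.0054]
```

Call:
arm_command --plan '[{"claw":1,"tx":-0.003,"ty":0,"tz":0.006,"ax":0,"ay":0,"az":0.8},{"claw":1,"tx":0,"ty":0,"tz":0.009,"ax":0,"ay":0,"az":0},{"claw":1,"tx":0,"ty":0,"tz":0.009,"ax":0,"ay":0,"az":0},{"claw":1,"tx":0,"ty":0,"tz":0.009,"ax":0,"ay":0,"az":0},{"claw":1,"tx":0,"ty":0,"tz":0.009,"ax":0,"ay":0,"az":0},{"claw":1,"tx":0,"ty":0,"tz":0.009,"ax":0,"ay":0,"az":0},{"claw":1,"tx":0,"ty":0,"tz":0.006,"ax":0,"ay":0,"az":0},{"claw":1,"tx":0,"ty":0,"tz":0,"ax":0,"ay":0,"az":0},{"claw":1,"tx":0,"ty":0,"tz":0,"ax":0,"ay":0,"az":0},{"claw":1,"tx":0,"ty":0,"tz":0,"ax":0,"ay":0,"az":0}]'

```text
clock: 9.5
tcp_pos: [0.584, 0.151, 0.259]
orientation: [1.717, 2.631, 0.001]
contact_force: [0.2, 0.3, -6.4]
grip_width: 0.0577
gripper_force: 79.8
```

Run:
```python
from h import *
m,T,im=shot('side'); find('tip_of','carrier','side',m,T)
big=cv2.resize(im[140:300,240:430],(760,640)[:2],interpolation=cv2.INTER_CUBIC)[:600]
m,T,im=shot('wrist','w_low.png')
cv2.imwrite('pics/low.png',np.hstack([cv2.resize(big,(400,320)),cv2.resize(im[80:360,150:500],(400,320))]))
go(.582,.154,.242)
```

```text
side tip carrier 0.92 [0.586 0.154 0.065] [326. 220.]
side tip carrier 0.89 [ 0.785 -0.049 -0.001] [238. 189.]
t 9.65 tcp [0.584  0.1511 0.2593] yaw 113.8 tilt [0.0011 0.0005] F [-0.5  0.1 -6.9]
tool shift [ 0.0035 -0.0007  0.0173] az None
```

View pics/low.png

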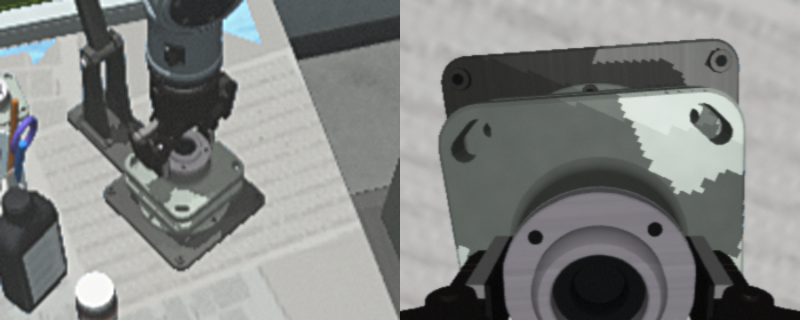

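Both crops show the carrier a few millimetres above the spigot. In the wrist crop the plate bolts are at (460,79) and (720,61), and the slots at (472,140) and (711,124).

Run:
```python
from h import *
m,T=cam('wrist'); zc=.2593-.192
a=np.radians(27.9); ex=np.array([np.cos(a),np.sin(a)]); ey=np.array([-ex[1],ex[0]]); o=r.get_obs()['tcp_pos'][:2]
def f(c,v,z):
    d=ray(m,T,(c-400)*.875+150,v*.875+80,z)[:2]-o; return np.array([d@ex,d@ey]).round(4)
for P in ([f(460,79,.012),f(720,61,.012)],[f(472,140,zc+.014),f(711,124,zc+.014)]): print(P,(P[0]+P[1])/2,np.degrees(np.arctan2(*(P[1]-P[0])[::-1])))
print(f(590,46,.012),f(590,97,zc+.014))
```

```text
[array([-0.0646,  0.0662]), array([0.0652, 0.0655])] [0.0003  0.06585] -0.308988111310979
[array([-0.0416,  0.0452]), array([0.0429, 0.0448])] [0.00065 0.045  ] -0.27122059907286006
[0.0015 0.0772] [0.0012 0.0571]
```

Call:
arm_command --plan '[{"claw":1,"tx":0,"ty":0,"tz":0.0015,"ax":0,"ay":0,"az":0},{"claw":1,"tx":0,"ty":0,"tz":0.0015,"ax":0,"ay":0,"az":0},{"claw":1,"tx":0,"ty":0,"tz":0.0015,"ax":0,"ay":0,"az":0},{"claw":1,"tx":0,"ty":0,"tz":0.0015,"ax":0,"ay":0,"az":0},{"claw":1,"tx":0,"ty":0,"tz":0.0015,"ax":0,"ay":0,"az":0},{"claw":1,"tx":0,"ty":0,"tz":0.0015,"ax":0,"ay":0,"az":0},{"claw":1,"tx":0,"ty":0,"tz":0.001,"ax":0,"ay":0,"az":0},{"claw":1,"tx":0,"ty":0,"tz":0.001,"ax":0,"ay":0,"az":0},{"claw":1,"tx":0,"ty":0,"tz":0,"ax":0,"ay":0,"az":0},{"claw":1,"tx":0,"ty":0,"tz":0,"ax":0,"ay":0,"az":0}]'

```text
clock: 10.48
tcp_pos: [0.5837, 0.151, 0.2477]
orientation: [-1.717, -2.631, 0.0]
contact_force: [0.5, 0.4, -6.2]
grip_width: 0.0579
gripper_force: 79.8
```

Call:
arm_command --plan '[{"claw":1,"tx":0,"ty":0,"tz":0.001,"ax":0,"ay":0,"az":0},{"claw":1,"tx":0,"ty":0,"tz":0.001,"ax":0,"ay":0,"az":0},{"claw":1,"tx":0,"ty":0,"tz":0.001,"ax":0,"ay":0,"az":0},{"claw":1,"tx":0,"ty":0,"tz":0.001,"ax":0,"ay":0,"az":0},{"claw":1,"tx":0,"ty":0,"tz":0.0005,"ax":0,"ay":0,"az":0},{"claw":1,"tx":0,"ty":0,"tz":0.0005,"ax":0,"ay":0,"az":0},{"claw":1,"tx":0,"ty":0,"tz":0,"ax":0,"ay":0,"az":0},{"claw":1,"tx":0,"ty":0,"tz":0,"ax":0,"ay":0,"az":0},{"claw":1,"tx":0,"ty":0,"tz":0,"ax":0,"ay":0,"az":0},{"claw":1,"tx":0,"ty":0,"tz":0,"ax":0,"ay":0,"az":0}]'

```text
clock: 11.32
tcp_pos: [0.5837, 0.151, 0.2427]
orientation: [1.717, 2.631, 0.0]
contact_force: [0.2, -0.1, -6.2]
grip_width: 0.0582
gripper_force: 79.8
```

Call:
arm_command --plan '[{"claw":1,"tx":0,"ty":0,"tz":0.0005,"ax":0,"ay":0,"az":0},{"claw":1,"tx":0,"ty":0,"tz":0.0005,"ax":0,"ay":0,"az":0},{"claw":1,"tx":0,"ty":0,"tz":0.0005,"ax":0,"ay":0,"az":0},{"claw":1,"tx":0,"ty":0,"tz":0.0005,"ax":0,"ay":0,"az":0},{"claw":1,"tx":0,"ty":0,"tz":0,"ax":0,"ay":0,"az":0},{"claw":1,"tx":0,"ty":0,"tz":0,"ax":0,"ay":0,"az":0},{"claw":1,"tx":0,"ty":0,"tz":0,"ax":0,"ay":0,"az":0},{"claw":1,"tx":0,"ty":0,"tz":0,"ax":0,"ay":0,"az":0},{"claw":1,"tx":0,"ty":0,"tz":0,"ax":0,"ay":0,"az":0},{"claw":1,"tx":0,"ty":0,"tz":0,"ax":0,"ay":0,"az":0}]'

```text
clock: 12.15
tcp_pos: [0.5838, 0.1509, 0.2422]
orientation: [-1.717, -2.631, -0.001]
contact_force: [-5.9, -0.5, 9.7]
grip_width: 0.0581
gripper_force: 81.8
```

Call:
arm_command --plan '[{"claw":1,"tx":0,"ty":0,"tz":-0.001,"ax":0,"ay":0,"az":0},{"claw":0,"tx":0,"ty":0,"tz":0,"ax":0,"ay":0,"az":0},{"claw":0,"tx":0,"ty":0,"tz":0,"ax":0,"ay":0,"az":0},{"claw":0,"tx":0,"ty":0,"tz":0,"ax":0,"ay":0,"az":0},{"claw":0,"tx":0,"ty":0,"tz":0,"ax":0,"ay":0,"az":0},{"claw":0,"tx":0,"ty":0,"tz":0,"ax":0,"ay":0,"az":0},{"claw":0,"tx":0,"ty":0,"tz":-0.01,"ax":0,"ay":0,"az":0},{"claw":0,"tx":0,"ty":0,"tz":-0.015,"ax":0,"ay":0,"az":0},{"claw":0,"tx":0,"ty":0,"tz":-0.02,"ax":0,"ay":0,"az":0},{"claw":0,"tx":0,"ty":0,"tz":-0.03,"ax":0,"ay":0,"az":0}]'

```text
clock: 12.98
tcp_pos: [0.5829, 0.1509, 0.3163]
orientation: [-1.716, -2.629, 0.005]
contact_force: [-0.1, 0.6, 0.0]
grip_width: 0.0854
gripper_force: 0.0
```

Call:
arm_command --plan '[{"claw":0,"tx":0,"ty":0,"tz":-0.03,"ax":0,"ay":0,"az":0},{"claw":0,"tx":0,"ty":0,"tz":-0.03,"ax":0,"ay":0,"az":0},{"claw":0,"tx":0,"ty":0,"tz":-0.03,"ax":0,"ay":0,"az":0},{"claw":0,"tx":0,"ty":0,"tz":-0.02,"ax":0,"ay":0,"az":0},{"claw":0,"tx":0,"ty":0,"tz":0,"ax":0,"ay":0,"az":0},{"claw":0,"tx":0,"ty":0,"tz":0,"ax":0,"ay":0,"az":0},{"claw":0,"tx":0,"ty":0,"tz":0,"ax":0,"ay":0,"az":0},{"claw":0,"tx":0,"ty":0,"tz":0,"ax":0,"ay":0,"az":0},{"claw":0,"tx":0,"ty":0,"tz":0,"ax":0,"ay":0,"az":0},{"claw":0,"tx":0,"ty":0,"tz":0,"ax":0,"ay":0,"az":0}]'

```text
clock: 13.82
tcp_pos: [0.5835, 0.151, 0.4257]
orientation: [-1.716, -2.63, 0.003]
contact_force: [0.3, -0.8, -0.0]
grip_width: 0.085
gripper_force: 0.0
```

Run:
```python
from h import *
m,T,im=shot('wrist','w_seat.png'); find('tip_of','carrier','wrist',m,T); find('tip_of','fixture','wrist',m,T)
go(.503,.4055,.40)
```

```text
wrist tip carrier 0.82 [0.585 0.153 0.046] [326. 210.]
wrist tip carrier 0.58 [ 0.788 -0.047  0.004] [410. 411.]
t 13.97 tcp [0.5837 0.151  0.4262] yaw 113.8 tilt [-0.0008 -0.0004] F [-0.1  0.5 -0.1]
tool shift [0.2654 0.0287 0.0262] az None
```

View pics/w_seat.png

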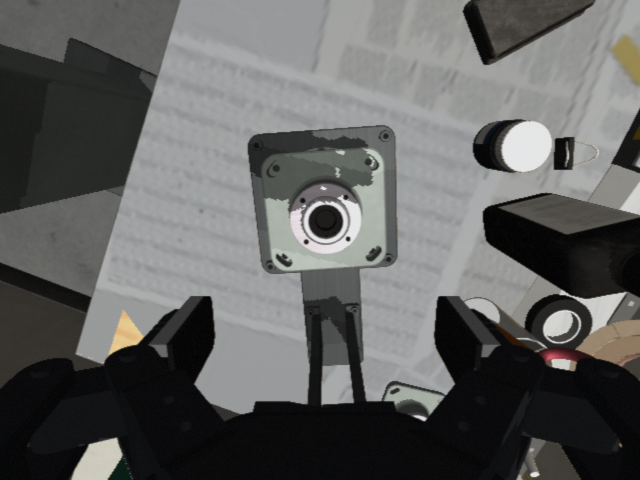

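The carrier sits square on the housing. Slot-line and plate-bolt slopes match within 0.5°, and the spigot is at about (325,220). Now the cap.

Call:
arm_command --plan '[{"claw":0,"tx":0.033,"ty":0.0036,"tz":0.008,"ax":0,"ay":0,"az":0},{"claw":0,"tx":0.033,"ty":0.0036,"tz":0.008,"ax":0,"ay":0,"az":0},{"claw":0,"tx":0.033,"ty":0.0036,"tz":0.008,"ax":0,"ay":0,"az":0},{"claw":0,"tx":0.033,"ty":0.0036,"tz":0.008,"ax":0,"ay":0,"az":0},{"claw":0,"tx":0.033,"ty":0.0036,"tz":0.008,"ax":0,"ay":0,"az":0},{"claw":0,"tx":0.033,"ty":0.0036,"tz":0.008,"ax":0,"ay":0,"az":0},{"claw":0,"tx":0.033,"ty":0.0036,"tz":0.008,"ax":0,"ay":0,"az":0},{"claw":0,"tx":0.033,"ty":0.0036,"tz":0.008,"ax":0,"ay":0,"az":0},{"claw":0,"tx":0,"ty":0,"tz":0,"ax":0,"ay":0,"az":0},{"claw":0,"tx":0,"ty":0,"tz":0,"ax":0,"ay":0,"az":0}]'

```text
clock: 14.8
tcp_pos: [0.502, 0.4069, 0.3615]
orientation: [-1.709, -2.635, 0.002]
contact_force: [0.6, -0.4, -0.7]
grip_width: 0.0855
gripper_force: 0.0
```

Run:
```python
from h import *
m,T,im=shot('wrist','w_cap.png'); find('tip_of','end_cap','wrist',m,T)
o=r.get_obs(); print(o['tcp_pos'],o['orientation'])
def circ(fn,x0,y0,x1,y1,lo,hi,s=4,p2=40):
    g=cv2.imread('pics/'+fn,0)[y0:y1,x0:x1]; g=cv2.GaussianBlur(cv2.resize(g,None,fx=s,fy=s,interpolation=cv2.INTER_CUBIC),(0,0),2)
    c=cv2.HoughCircles(g,cv2.HOUGH_GRADIENT_ALT,1.5,4,param1=150,param2=.6,minRadius=lo*s,maxRadius=hi*s)
    print(fn,[] if c is None else [((a+.5)/s-.5+x0,(b+.5)/s-.5+y0,q/s) for a,b,q in c[0].astype(float)][:8])
circ('w_seat.png',270,165,380,275,8,45)
circ('w_cap.png',240,130,410,300,8,70)
go(.503,.4055,.19)
```

```text
[0.50422082 0.4034449  0.36261612] [ 1.71720187e+00  2.62975235e+00 -9.81875968e-04]
w_seat.png [(np.float64(323.25), np.float64(210.375), np.float64(28.284570693969727)), (np.float64(325.125), np.float64(220.875), np.float64(36.45646667480469)), (np.float64(314.625), np.float64(220.5), np.float64(27.898956298828125)), (np.float64(325.125), np.float64(220.875), np.float64(21.71480369567871)), (np.float64(325.125), np.float64(220.875), np.float64(24.29307746887207)), (np.float64(325.125), np.float64(220.875), np.float64(17.149009704589844)), (np.float64(338.625), np.float64(220.125), np.float64(30.114011764526367)), (np.float64(328.875), np.float64(229.125), np.float64(24.471942901611328))]
w_cap.png [(np.float64(328.125), np.float64(221.125), np.float64(35.76259994506836)), (np.float64(327.0), np.float64(228.625), np.float64(21.30035400390625)), (np.float64(324.75), np.float64(214.0), np.float64(32.00857162475586)), (np.float64(331.5), np.float64(224.125), np.float64(29.500070571899414)), (np.float64(336.375), np.float64(228.625), np.float64(30.04393196105957)), (np.float64(329.625), np.float64(224.5), np.float64(25.262218475341797)), (np.float64(324.375), np.float64(225.625), np.float64(24.794322967529297)), (np.float64(328.125), np.float64(221.125), np.float64(20.440061569213867))]
t 14.9 tcp [0.5042 0.4034 0.3626] yaw 113.7 tilt [ 0.0004 -0.001 ] F [ 0.8 -0.6 -0.3]
tool shift [ 0.0026 -0.0003  0.1726] az None
```

```bash
cat >> h.py <<'E'
def circ(im,x0,y0,x1,y1,lo,hi,s=4):
    g=cv2.cvtColor(im,cv2.COLOR_RGB2GRAY)[y0:y1,x0:x1]; g=cv2.GaussianBlur(cv2.resize(g,None,fx=s,fy=s,interpolation=cv2.INTER_CUBIC),(0,0),2)
    c=cv2.HoughCircles(g,cv2.HOUGH_GRADIENT_ALT,1.5,4,param1=150,param2=.6,minRadius=lo*s,maxRadius=hi*s)
    return [] if c is None else [((a+.5)/s-.5+x0,(b+.5)/s-.5+y0,q/s) for a,b,q in c[0].astype(float)][:8]
def off(m,T,u,v,z):
    o=r.get_obs(); M=R.from_rotvec(o['orientation']).as_matrix(); return (M.T@(ray(m,T,u,v,z)-o['tcp_pos']))[:2].round(4)
E
python3 - <<'E'
from h import *
m,T,im=shot('wrist','w_cap2.png')
print(r.get_obs()['tcp_pos'],[tuple(np.round(c,1)) for c in circ(im,240,130,410,300,15,70)])
for c in circ(im,240,130,410,300,15,70)[:3]: print(off(m,T,c[0],c[1],.013),off(m,T,c[0],c[1],.04))
# spigot, w_seat pose
T2=np.eye(4);T2[:3,:3]=R.from_rotvec([-1.716,-2.63,.003]).as_matrix();T2[:3,3]=[.5837,.151,.4262];M=T2[:3,:3].copy();T2=T2@np.array(m['tool_from_camera'])
p=ray(m,T2,325.1,220.9,.104);print('spigot',p,(M.T@(p-np.array([.5837,.151,.4262])))[:2])
E
```

```text
[0.50461457 0.40281582 0.36292819] [(np.float64(326.2), np.float64(222.6), np.float64(21.6)), (np.float64(319.9), np.float64(209.5), np.float64(31.2)), (np.float64(318.8), np.float64(217.4), np.float64(28.6)), (np.float64(324.8), np.float64(217.4), np.float64(34.4)), (np.float64(330.0), np.float64(212.9), np.float64(39.0)), (np.float64(314.6), np.float64(217.8), np.float64(32.0)), (np.float64(323.2), np.float64(224.1), np.float64(19.0)), (np.float64(329.2), np.float64(218.9), np.float64(30.0))]
[-0.0039  0.0018] [0.0021 0.0016]
[ 0.0079 -0.0039] [ 0.0129 -0.0036]
[ 0.0008 -0.0049] [ 0.0065 -0.0045]
spigot [0.58264777 0.1537937  0.104     ] [0.00297193 0.0009031 ]
```

Call:
arm_command --plan '[{"claw":0,"tx":-0.001,"ty":0.0007,"tz":0.0245,"ax":0,"ay":0,"az":0},{"claw":0,"tx":0,"ty":0,"tz":0.0245,"ax":0,"ay":0,"az":0},{"claw":0,"tx":0,"ty":0,"tz":0.0245,"ax":0,"ay":0,"az":0},{"claw":0,"tx":0,"ty":0,"tz":0.0245,"ax":0,"ay":0,"az":0},{"claw":0,"tx":0,"ty":0,"tz":0.0245,"ax":0,"ay":0,"az":0},{"claw":0,"tx":0,"ty":0,"tz":0.0245,"ax":0,"ay":0,"az":0},{"claw":0,"tx":0,"ty":0,"tz":0.0245,"ax":0,"ay":0,"az":0},{"claw":0,"tx":0,"ty":0,"tz":0,"ax":0,"ay":0,"az":0},{"claw":0,"tx":0,"ty":0,"tz":0,"ax":0,"ay":0,"az":0},{"claw":0,"tx":0,"ty":0,"tz":0,"ax":0,"ay":0,"az":0}]'

```text
clock: 15.78
tcp_pos: [0.506, 0.4031, 0.1928]
orientation: [1.718, 2.629, 0.003]
contact_force: [-0.2, 0.1, 0.4]
grip_width: 0.0854
gripper_force: 0.0
```

Call:
arm_command --plan '[{"claw":1,"tx":0,"ty":0,"tz":0,"ax":0,"ay":0,"az":0},{"claw":1,"tx":0,"ty":0,"tz":0,"ax":0,"ay":0,"az":0},{"claw":1,"tx":0,"ty":0,"tz":0,"ax":0,"ay":0,"az":0},{"claw":1,"tx":0,"ty":0,"tz":0,"ax":0,"ay":0,"az":0},{"claw":1,"tx":0,"ty":0,"tz":0,"ax":0,"ay":0,"az":0},{"claw":1,"tx":0,"ty":0,"tz":0,"ax":0,"ay":0,"az":0},{"claw":1,"tx":0,"ty":0,"tz":0,"ax":0,"ay":0,"az":0},{"claw":1,"tx":0,"ty":0,"tz":0,"ax":0,"ay":0,"az":0},{"claw":1,"tx":0,"ty":0,"tz":0,"ax":0,"ay":0,"az":0},{"claw":1,"tx":0,"ty":0,"tz":0,"ax":0,"ay":0,"az":0}]' --squeeze 60

```text
clock: 16.62
tcp_pos: [0.505, 0.4039, 0.1924]
orientation: [1.717, 2.631, 0.002]
contact_force: [-0.8, -0.1, 6.6]
grip_width: 0.0338
gripper_force: 59.4
```

Call:
arm_command --plan '[{"claw":1,"tx":0,"ty":0,"tz":-0.01,"ax":0,"ay":0,"az":0},{"claw":1,"tx":0,"ty":0,"tz":-0.02,"ax":0,"ay":0,"az":0},{"claw":1,"tx":0,"ty":0,"tz":-0.03,"ax":0,"ay":0,"az":0},{"claw":1,"tx":0,"ty":0,"tz":-0.03,"ax":0,"ay":0,"az":0},{"claw":1,"tx":0,"ty":0,"tz":-0.03,"ax":0,"ay":0,"az":0},{"claw":1,"tx":0,"ty":0,"tz":-0.02,"ax":0,"ay":0,"az":0},{"claw":1,"tx":0,"ty":0,"tz":-0.01,"ax":0,"ay":0,"az":0},{"claw":1,"tx":0,"ty":0,"tz":0,"ax":0,"ay":0,"az":0},{"claw":1,"tx":0,"ty":0,"tz":0,"ax":0,"ay":0,"az":0},{"claw":1,"tx":0,"ty":0,"tz":0,"ax":0,"ay":0,"az":0}]'

```text
clock: 17.45
tcp_pos: [0.504, 0.4033, 0.3393]
orientation: [-1.716, -2.631, 0.005]
contact_force: [-0.2, 0.1, -3.2]
grip_width: 0.0341
gripper_force: 60.3
```

Run:
```python
from h import *
go(.5837,.151,.33,113.8)
```

```text
t 17.45 tcp [0.504  0.4033 0.3393] yaw 113.8 tilt [-0.0025 -0.0022] F [-0.2  0.1 -3.2]
tool shift [-0.263  -0.0287  0.0096] az -0.0
```

Call:
arm_command --plan '[{"claw":1,"tx":-0.033,"ty":-0.0036,"tz":0,"ax":0,"ay":0,"az":0},{"claw":1,"tx":-0.033,"ty":-0.0036,"tz":0,"ax":0,"ay":0,"az":0},{"claw":1,"tx":-0.033,"ty":-0.0036,"tz":0,"ax":0,"ay":0,"az":0},{"claw":1,"tx":-0.033,"ty":-0.0036,"tz":0,"ax":0,"ay":0,"az":0},{"claw":1,"tx":-0.033,"ty":-0.0036,"tz":0,"ax":0,"ay":0,"az":0},{"claw":1,"tx":-0.033,"ty":-0.0036,"tz":0,"ax":0,"ay":0,"az":0},{"claw":1,"tx":-0.033,"ty":-0.0036,"tz":0,"ax":0,"ay":0,"az":0},{"claw":1,"tx":-0.032,"ty":-0.0036,"tz":0,"ax":0,"ay":0,"az":0},{"claw":1,"tx":0,"ty":0,"tz":0,"ax":0,"ay":0,"az":0},{"claw":1,"tx":0,"ty":0,"tz":0,"ax":0,"ay":0,"az":0}]'

```text
clock: 18.28
tcp_pos: [0.5845, 0.1481, 0.3395]
orientation: [-1.723, -2.626, 0.005]
contact_force: [0.4, 0.9, -3.3]
grip_width: 0.0342
gripper_force: 60.3
```

Call:
arm_command --plan '[{"claw":1,"tx":0,"ty":0,"tz":0.006,"ax":0,"ay":0,"az":0},{"claw":1,"tx":0,"ty":0,"tz":0.006,"ax":0,"ay":0,"az":0},{"claw":1,"tx":0,"ty":0,"tz":0.006,"ax":0,"ay":0,"az":0},{"claw":1,"tx":0,"ty":0,"tz":0.006,"ax":0,"ay":0,"az":0},{"claw":1,"tx":0,"ty":0,"tz":0.006,"ax":0,"ay":0,"az":0},{"claw":1,"tx":0,"ty":0,"tz":0.004,"ax":0,"ay":0,"az":0},{"claw":1,"tx":0,"ty":0,"tz":0,"ax":0,"ay":0,"az":0},{"claw":1,"tx":0,"ty":0,"tz":0,"ax":0,"ay":0,"az":0},{"claw":1,"tx":0,"ty":0,"tz":0,"ax":0,"ay":0,"az":0},{"claw":1,"tx":0,"ty":0,"tz":0,"ax":0,"ay":0,"az":0}]'

```text
clock: 19.12
tcp_pos: [0.5846, 0.1513, 0.3076]
orientation: [1.716, 2.631, 0.001]
contact_force: [1.0, 0.1, -3.3]
grip_width: 0.0339
gripper_force: 60.3
```

Run:
```python
from h import *
go(.5837,.151,.2884,113.8)
m,T,im=shot('wrist'); find('tip_of','end_cap','wrist',m,T); find('tip_of','carrier','wrist',m,T)
go(.5837,.151,.2884,113.8)
```

```text
t 19.12 tcp [0.5846 0.1513 0.3076] yaw 113.8 tilt [0.0008 0.0003] F [ 1.   0.1 -3.3]
tool shift [ 0.0001 -0.0009  0.0192] az -0.0
wrist tip end_cap 0.67 [0.582 0.152 0.113] [321. 281.]
t 19.27 tcp [0.5845 0.1513 0.3075] yaw 113.7 tilt [0.0006 0.0003] F [ 0.3  1.  -3.6]
tool shift [ 0.     -0.0008  0.0191] az -0.1
```

Call:
arm_command --plan '[{"claw":1,"tx":0,"ty":-0.0008,"tz":0.002,"ax":0,"ay":0,"az":0},{"claw":1,"tx":0,"ty":0,"tz":0.002,"ax":0,"ay":0,"az":0},{"claw":1,"tx":0,"ty":0,"tz":0.002,"ax":0,"ay":0,"az":0},{"claw":1,"tx":0,"ty":0,"tz":0.002,"ax":0,"ay":0,"az":0},{"claw":1,"tx":0,"ty":0,"tz":0.0015,"ax":0,"ay":0,"az":0},{"claw":1,"tx":0,"ty":0,"tz":0.001,"ax":0,"ay":0,"az":0},{"claw":1,"tx":0,"ty":0,"tz":0.001,"ax":0,"ay":0,"az":0},{"claw":1,"tx":0,"ty":0,"tz":0.001,"ax":0,"ay":0,"az":0},{"claw":1,"tx":0,"ty":0,"tz":0,"ax":0,"ay":0,"az":0},{"claw":1,"tx":0,"ty":0,"tz":0,"ax":0,"ay":0,"az":0}]'

```text
clock: 20.1
tcp_pos: [0.5836, 0.151, 0.2947]
orientation: [-1.717, -2.631, 0.0]
contact_force: [-0.1, -0.1, -2.8]
grip_width: 0.0339
gripper_force: 60.2
```

No contact at 1.7 mm of engagement. I carry on gently.

Call:
arm_command --plan '[{"claw":1,"tx":0,"ty":0,"tz":0.001,"ax":0,"ay":0,"az":0},{"claw":1,"tx":0,"ty":0,"tz":0.001,"ax":0,"ay":0,"az":0},{"claw":1,"tx":0,"ty":0,"tz":0.001,"ax":0,"ay":0,"az":0},{"claw":1,"tx":0,"ty":0,"tz":0.001,"ax":0,"ay":0,"az":0},{"claw":1,"tx":0,"ty":0,"tz":0.001,"ax":0,"ay":0,"az":0},{"claw":1,"tx":0,"ty":0,"tz":0.0005,"ax":0,"ay":0,"az":0},{"claw":1,"tx":0,"ty":0,"tz":0.0005,"ax":0,"ay":0,"az":0},{"claw":1,"tx":0,"ty":0,"tz":0,"ax":0,"ay":0,"az":0},{"claw":1,"tx":0,"ty":0,"tz":0,"ax":0,"ay":0,"az":0},{"claw":1,"tx":0,"ty":0,"tz":0,"ax":0,"ay":0,"az":0}]'

```text
clock: 20.93
tcp_pos: [0.5834, 0.1516, 0.2887]
orientation: [-1.715, -2.631, -0.001]
contact_force: [-1.1, 4.7, -1.4]
grip_width: 0.0341
gripper_force: 60.5
```

Call:
arm_command --plan '[{"claw":1,"tx":0,"ty":0,"tz":0.0005,"ax":0,"ay":0,"az":0},{"claw":1,"tx":0,"ty":0,"tz":0.0005,"ax":0,"ay":0,"az":0},{"claw":1,"tx":0,"ty":0,"tz":0.0005,"ax":0,"ay":0,"az":0},{"claw":1,"tx":0,"ty":0,"tz":0,"ax":0,"ay":0,"az":0},{"claw":1,"tx":0,"ty":0,"tz":0,"ax":0,"ay":0,"az":0},{"claw":1,"tx":0,"ty":0,"tz":0,"ax":0,"ay":0,"az":0},{"claw":1,"tx":0,"ty":0,"tz":0,"ax":0,"ay":0,"az":0},{"claw":1,"tx":0,"ty":0,"tz":0,"ax":0,"ay":0,"az":0},{"claw":1,"tx":0,"ty":0,"tz":0,"ax":0,"ay":0,"az":0},{"claw":1,"tx":0,"ty":0,"tz":0,"ax":0,"ay":0,"az":0}]'

```text
clock: 21.77
tcp_pos: [0.5834, 0.1517, 0.2884]
orientation: [-1.715, -2.631, -0.002]
contact_force: [-6.9, 3.4, 8.7]
grip_width: 0.0337
gripper_force: 61.9
```

The cap is home at the expected height, 0.2884. I release and rise, then check the toolbox clearance for the hold-down push.

Call:
arm_command --plan '[{"claw":1,"tx":0,"ty":0,"tz":-0.001,"ax":0,"ay":0,"az":0},{"claw":0,"tx":0,"ty":0,"tz":0,"ax":0,"ay":0,"az":0},{"claw":0,"tx":0,"ty":0,"tz":0,"ax":0,"ay":0,"az":0},{"claw":0,"tx":0,"ty":0,"tz":0,"ax":0,"ay":0,"az":0},{"claw":0,"tx":0,"ty":0,"tz":0,"ax":0,"ay":0,"az":0},{"claw":0,"tx":0,"ty":0,"tz":0,"ax":0,"ay":0,"az":0},{"claw":0,"tx":0,"ty":0,"tz":-0.01,"ax":0,"ay":0,"az":0},{"claw":0,"tx":0,"ty":0,"tz":-0.02,"ax":0,"ay":0,"az":0},{"claw":0,"tx":0,"ty":0,"tz":-0.03,"ax":0,"ay":0,"az":0},{"claw":0,"tx":0,"ty":0,"tz":-0.03,"ax":0,"ay":0,"az":0}]'

```text
clock: 22.6
tcp_pos: [0.5834, 0.1507, 0.3793]
orientation: [-1.717, -2.63, 0.002]
contact_force: [0.9, 0.8, 0.9]
grip_width: 0.0856
gripper_force: 0.0
```

Call:
arm_command --plan '[{"claw":1,"tx":0,"ty":0,"tz":-0.035,"ax":0,"ay":0,"az":0},{"claw":1,"tx":0,"ty":0,"tz":-0.035,"ax":0,"ay":0,"az":0},{"claw":1,"tx":0,"ty":0,"tz":-0.035,"ax":0,"ay":0,"az":0},{"claw":1,"tx":0,"ty":0,"tz":-0.035,"ax":0,"ay":0,"az":0},{"claw":1,"tx":0,"ty":0,"tz":-0.02,"ax":0,"ay":0,"az":0},{"claw":1,"tx":0,"ty":0,"tz":0,"ax":0,"ay":0,"az":0},{"claw":1,"tx":0,"ty":0,"tz":0,"ax":0,"ay":0,"az":0},{"claw":1,"tx":0,"ty":0,"tz":0,"ax":0,"ay":0,"az":0},{"claw":1,"tx":0,"ty":0,"tz":0,"ax":0,"ay":0,"az":0},{"claw":1,"tx":0,"ty":0,"tz":0,"ax":0,"ay":0,"az":0}]'

```text
clock: 23.43
tcp_pos: [0.5834, 0.151, 0.5369]
orientation: [-1.716, -2.63, 0.003]
contact_force: [-0.2, -0.5, -0.5]
grip_width: 0.0002
gripper_force: 0.0
```

Run:
```python
from h import *
m,T,im=shot('side','s_cap.png')
for t in ['end_cap','carrier','hold_down_hinge','hold_down_bar']: find('tip_of',t,'side',m,T)
m,T,im=shot('wrist','w_cap3.png'); find('tip_of','end_cap','wrist',m,T); print([tuple(np.round(c,1)) for c in circ(im,240,130,410,300,10,70)][:4])
m,T=cam('top')
for u,v in [(497,80),(512,333)]: print('base',ray(m,T,u,v,0).round(3))
for z in (.2,.3,.4): print('top',z,ray(m,T,575,100,z).round(3),ray(m,T,605,325,z).round(3))
go(.709,-.088,.50,117.6); print(r.get_obs()['joints'].round(2))
```

```text
side tip end_cap 0.59 [0.584 0.154 0.096] [327. 213.]
side tip carrier 0.79 [ 0.786 -0.05  -0.   ] [238. 188.]
side tip hold_down_hinge 0.67 [0.651 0.02  0.157] [287. 161.]
side tip hold_down_hinge 0.28 [0.721 0.277 0.001] [286. 286.]
side tip hold_down_bar 0.61 [ 0.667 -0.012  0.271] [275. 121.]
wrist tip end_cap 0.91 [0.581 0.154 0.095] [323. 198.]
[(np.float64(322.9), np.float64(186.6), np.float64(57.4)), (np.float64(324.0), np.float64(178.4), np.float64(48.1)), (np.float64(310.5), np.float64(199.8), np.float64(41.1)), (np.float64(345.4), np.float64(199.8), np.float64(37.5))]
base [ 1.069 -0.207  0.   ]
base [ 0.483 -0.215  0.   ]
top 0.2 [ 0.915 -0.282  0.2  ] [ 0.491 -0.303  0.2  ]
top 0.3 [ 0.861 -0.229  0.3  ] [ 0.484 -0.248  0.3  ]
top 0.4 [ 0.807 -0.177  0.4  ] [ 0.477 -0.194  0.4  ]
t 23.78 tcp [0.5836 0.151  0.538 ] yaw 113.8 tilt [-0.0003 -0.0001] F [ 0.2  0.5 -0.9]
tool shift [-0.2692  0.0185  0.038 ] az -3.8
[-0.71  0.27  0.45  1.58 -0.12  1.31  0.17]
```

Call:
arm_command --plan '[{"claw":1,"tx":-0.0396,"ty":0.0028,"tz":0,"ax":0,"ay":0,"az":0},{"claw":1,"tx":-0.0396,"ty":0.0028,"tz":0,"ax":0,"ay":0,"az":0},{"claw":1,"tx":-0.0396,"ty":0.0028,"tz":0,"ax":0,"ay":0,"az":0},{"claw":1,"tx":-0.0396,"ty":0.0028,"tz":0,"ax":0,"ay":0,"az":0},{"claw":1,"tx":-0.0396,"ty":0.0028,"tz":0,"ax":0,"ay":0,"az":0},{"claw":1,"tx":-0.0396,"ty":0.0028,"tz":0,"ax":0,"ay":0,"az":0},{"claw":1,"tx":-0.0396,"ty":0.0028,"tz":0,"ax":0,"ay":0,"az":0},{"claw":1,"tx":0,"ty":0,"tz":0,"ax":0,"ay":0,"az":-3.8},{"claw":1,"tx":0,"ty":0,"tz":0,"ax":0,"ay":5,"az":0},{"claw":1,"tx":0,"ty":0,"tz":0,"ax":0,"ay":5,"az":0}]'

```text
clock: 24.62
tcp_pos: [0.7134, -0.0952, 0.538]
orientation: [-1.548, -2.554, -0.138]
contact_force: [0.1, -0.2, 0.3]
grip_width: -0.0001
gripper_force: 0.0
```

Call:
arm_command --plan '[{"claw":1,"tx":0,"ty":0,"tz":0,"ax":0,"ay":5,"az":0},{"claw":1,"tx":0,"ty":0,"tz":0,"ax":0,"ay":0,"az":0},{"claw":1,"tx":0,"ty":0,"tz":0,"ax":0,"ay":0,"az":0},{"claw":1,"tx":0,"ty":0,"tz":0,"ax":0,"ay":0,"az":0},{"claw":1,"tx":0,"ty":0,"tz":0,"ax":0,"ay":0,"az":0},{"claw":1,"tx":0,"ty":0,"tz":0,"ax":0,"ay":0,"az":0},{"claw":1,"tx":0,"ty":0,"tz":0,"ax":0,"ay":0,"az":0},{"claw":1,"tx":0,"ty":0,"tz":0,"ax":0,"ay":0,"az":0},{"claw":1,"tx":0,"ty":0,"tz":0,"ax":0,"ay":0,"az":0},{"claw":1,"tx":0,"ty":0,"tz":0,"ax":0,"ay":0,"az":0}]'

```text
clock: 25.45
tcp_pos: [0.7132, -0.0947, 0.5383]
orientation: [-1.509, -2.49, -0.199]
contact_force: [0.1, -0.4, 0.5]
grip_width: 0.0
gripper_force: 0.0
```

```bash
cat >> h.py <<'E'
A=np.radians(27.7); EX=np.array([np.cos(A),np.sin(A),0]); EY=np.array([-EX[1],EX[0],0]); F=np.array([.5825,.153,0])
def fx(p): d=np.array(p)-F; return np.array([d@EX,d@EY,d[2]]).round(4)
def tip():
    o=r.get_obs(); M=R.from_rotvec(o['orientation']).as_matrix(); print('t',round(o['clock'],2),'TCP fix',fx(o['tcp_pos']),'tip fix',fx(o['tcp_pos']+M[:,2]*.173),'toolz',[round(float(M[:,2]@e),3) for e in (EX,EY)],'toolx.EY',round(float(M[:,0]@EY),3),'F',o['contact_force'].round(1))
E
python3 - <<'E'
from h import *
tip()
print('hinge',fx([.651,.02,.157]),'bar',fx([.667,-.013,.27]))
E
```

```text
t 25.45 TCP fix [ 0.0006 -0.2801  0.5383] tip fix [ 0.0007 -0.2353  0.3711] toolz [0.001, 0.259] toolx.EY 0.966 F [ 0.1 -0.4  0.5]
hinge [-0.0012 -0.1496  0.157 ] bar [-0.0023 -0.1863  0.27  ]
```

Call:
arm_command --plan '[{"claw":1,"tx":-0.0026,"ty":0,"tz":0.0098,"ax":0,"ay":0,"az":0},{"claw":1,"tx":-0.0026,"ty":0,"tz":0.0098,"ax":0,"ay":0,"az":0},{"claw":1,"tx":-0.0026,"ty":0,"tz":0.0098,"ax":0,"ay":0,"az":0},{"claw":1,"tx":-0.0026,"ty":0,"tz":0.0098,"ax":0,"ay":0,"az":0},{"claw":1,"tx":-0.0026,"ty":0,"tz":0.0098,"ax":0,"ay":0,"az":0},{"claw":1,"tx":-0.0026,"ty":0,"tz":0.0098,"ax":0,"ay":0,"az":0},{"claw":1,"tx":-0.0026,"ty":0,"tz":0.0098,"ax":0,"ay":0,"az":0},{"claw":1,"tx":-0.0026,"ty":0,"tz":0.0098,"ax":0,"ay":0,"az":0},{"claw":1,"tx":0,"ty":0,"tz":0,"ax":0,"ay":0,"az":0},{"claw":1,"tx":0,"ty":0,"tz":0,"ax":0,"ay":0,"az":0}]'

```text
clock: 26.28
tcp_pos: [0.7131, -0.0946, 0.4563]
orientation: [-1.509, -2.488, -0.198]
contact_force: [0.8, -0.5, 0.5]
grip_width: 0.0001
gripper_force: 0.0
```

Call:
arm_command --plan '[{"claw":1,"tx":0.0048,"ty":0,"tz":0.0013,"ax":0,"ay":0,"az":0},{"claw":1,"tx":0.0048,"ty":0,"tz":0.0013,"ax":0,"ay":0,"az":0},{"claw":1,"tx":0.0048,"ty":0,"tz":0.0013,"ax":0,"ay":0,"az":0},{"claw":1,"tx":0.0048,"ty":0,"tz":0.0013,"ax":0,"ay":0,"az":0},{"claw":1,"tx":0.0048,"ty":0,"tz":0.0013,"ax":0,"ay":0,"az":0},{"claw":1,"tx":0.0048,"ty":0,"tz":0.0013,"ax":0,"ay":0,"az":0},{"claw":1,"tx":0.0048,"ty":0,"tz":0.0013,"ax":0,"ay":0,"az":0},{"claw":1,"tx":0.0048,"ty":0,"tz":0.0013,"ax":0,"ay":0,"az":0},{"claw":1,"tx":0.0048,"ty":0,"tz":0.0013,"ax":0,"ay":0,"az":0},{"claw":1,"tx":0.0048,"ty":0,"tz":0.0013,"ax":0,"ay":0,"az":0}]'

```text
clock: 27.12
tcp_pos: [0.6899, -0.0506, 0.4572]
orientation: [-1.51, -2.49, -0.199]
contact_force: [1.2, -3.1, 1.5]
grip_width: -0.0001
gripper_force: 1.4
```

Run:
```python
from h import *
tip()
m,T,im=shot('side'); 
for d in r.tip_of('hold_down_bar','side')[:2]: print(d['confidence'],fx(w(T,d['location'])))
```

```text
t 27.12 TCP fix [ 0.0005 -0.2302  0.4572] tip fix [ 0.0007 -0.1855  0.29  ] toolz [0.001, 0.258] toolx.EY 0.966 F [ 1.2 -3.1  1.5]
0.68 [-0.0024 -0.1703  0.2734]
```

Call:
arm_command --plan '[{"claw":1,"tx":0.0046,"ty":0,"tz":0.0022,"ax":0,"ay":0,"az":0},{"claw":1,"tx":0.0046,"ty":0,"tz":0.0022,"ax":0,"ay":0,"az":0},{"claw":1,"tx":0.0046,"ty":0,"tz":0.0022,"ax":0,"ay":0,"az":0},{"claw":1,"tx":0.0046,"ty":0,"tz":0.0022,"ax":0,"ay":0,"az":0},{"claw":1,"tx":0.0046,"ty":0,"tz":0.0022,"ax":0,"ay":0,"az":0},{"claw":1,"tx":0.0046,"ty":0,"tz":0.0022,"ax":0,"ay":0,"az":0},{"claw":1,"tx":0.0046,"ty":0,"tz":0.0022,"ax":0,"ay":0,"az":0},{"claw":1,"tx":0.0046,"ty":0,"tz":0.0022,"ax":0,"ay":0,"az":0},{"claw":1,"tx":0.0046,"ty":0,"tz":0.0022,"ax":0,"ay":0,"az":0},{"claw":1,"tx":0.0046,"ty":0,"tz":0.0022,"ax":0,"ay":0,"az":0}]'

```text
clock: 28.05
tcp_pos: [0.6667, -0.0054, 0.4475]
orientation: [-1.508, -2.489, -0.199]
contact_force: [0.3, -1.4, 2.5]
grip_width: 0.0003
gripper_force: 1.2
```

Run:
```python
from h import *
tip()
m,T,im=shot('side'); 
for d in r.tip_of('hold_down_bar','side')[:2]: print(d['confidence'],fx(w(T,d['location'])))
```

```text
t 28.05 TCP fix [ 0.0009 -0.1794  0.4475] tip fix [ 0.001  -0.1345  0.2804] toolz [0.001, 0.259] toolx.EY 0.966 F [ 0.3 -1.4  2.5]
0.57 [-0.0047 -0.1269  0.278 ]
```

Call:
arm_command --plan '[{"claw":1,"tx":0.0043,"ty":0,"tz":0.0032,"ax":0,"ay":0,"az":0},{"claw":1,"tx":0.0043,"ty":0,"tz":0.0032,"ax":0,"ay":0,"az":0},{"claw":1,"tx":0.0043,"ty":0,"tz":0.0032,"ax":0,"ay":0,"az":0},{"claw":1,"tx":0.0043,"ty":0,"tz":0.0032,"ax":0,"ay":0,"az":0},{"claw":1,"tx":0.0043,"ty":0,"tz":0.0032,"ax":0,"ay":0,"az":0},{"claw":1,"tx":0.0043,"ty":0,"tz":0.0032,"ax":0,"ay":0,"az":0},{"claw":1,"tx":0.0043,"ty":0,"tz":0.0032,"ax":0,"ay":0,"az":0},{"claw":1,"tx":0.0043,"ty":0,"tz":0.0032,"ax":0,"ay":0,"az":0},{"claw":1,"tx":0.0043,"ty":0,"tz":0.0032,"ax":0,"ay":0,"az":0},{"claw":1,"tx":0.0043,"ty":0,"tz":0.0032,"ax":0,"ay":0,"az":0}]'

```text
clock: 28.98
tcp_pos: [0.6435, 0.0385, 0.4273]
orientation: [-1.509, -2.489, -0.198]
contact_force: [0.8, -0.8, -0.3]
grip_width: -0.0001
gripper_force: 0.4
```

Run:
```python
from h import *
tip()
m,T,im=shot('side'); 
for d in r.tip_of('hold_down_bar','side')[:2]: print(d['confidence'],fx(w(T,d['location'])))
```

```text
t 28.98 TCP fix [ 0.0008 -0.1297  0.4273] tip fix [ 0.0008 -0.0849  0.2602] toolz [0.0, 0.259] toolx.EY 0.966 F [ 0.8 -0.8 -0.3]
0.82 [ 0.0004 -0.0788  0.2597]
```

Call:
arm_command --plan '[{"claw":1,"tx":0.003,"ty":0,"tz":0.004,"ax":0,"ay":0,"az":0},{"claw":1,"tx":0.003,"ty":0,"tz":0.004,"ax":0,"ay":0,"az":0},{"claw":1,"tx":0.003,"ty":0,"tz":0.004,"ax":0,"ay":0,"az":0},{"claw":1,"tx":0.003,"ty":0,"tz":0.004,"ax":0,"ay":0,"az":0},{"claw":1,"tx":-0.01,"ty":0,"tz":-0.01,"ax":0,"ay":0,"az":0},{"claw":1,"tx":-0.015,"ty":0,"tz":-0.02,"ax":0,"ay":0,"az":0},{"claw":1,"tx":-0.015,"ty":0,"tz":-0.03,"ax":0,"ay":0,"az":0},{"claw":1,"tx":-0.01,"ty":0,"tz":-0.03,"ax":0,"ay":0,"az":0},{"claw":1,"tx":0,"ty":0,"tz":-0.03,"ax":0,"ay":0,"az":0},{"claw":1,"tx":0,"ty":0,"tz":0,"ax":0,"ay":0,"az":0}]'

```text
clock: 29.92
tcp_pos: [0.6746, -0.0227, 0.5254]
orientation: [-1.519, -2.495, -0.205]
contact_force: [0.7, -0.3, 1.5]
grip_width: 0.0002
gripper_force: 0.0
```

Call:
arm_command --plan '[{"claw":1,"tx":0,"ty":0,"tz":0,"ax":0,"ay":0,"az":0},{"claw":1,"tx":0,"ty":0,"tz":0,"ax":0,"ay":0,"az":0},{"claw":1,"tx":0,"ty":0,"tz":0,"ax":0,"ay":0,"az":0},{"claw":1,"tx":0,"ty":0,"tz":0,"ax":0,"ay":0,"az":0},{"claw":1,"tx":0,"ty":0,"tz":0,"ax":0,"ay":0,"az":0},{"claw":1,"tx":0,"ty":0,"tz":0,"ax":0,"ay":0,"az":0},{"claw":1,"tx":0,"ty":0,"tz":0,"ax":0,"ay":0,"az":0},{"claw":1,"tx":0,"ty":0,"tz":0,"ax":0,"ay":0,"az":0},{"claw":1,"tx":0,"ty":0,"tz":0,"ax":0,"ay":0,"az":0},{"claw":1,"tx":0,"ty":0,"tz":0,"ax":0,"ay":0,"az":0}]'

```text
clock: 30.75
tcp_pos: [0.6733, -0.0184, 0.5185]
orientation: [-1.509, -2.49, -0.199]
contact_force: [-0.1, 1.2, 0.3]
grip_width: -0.0002
gripper_force: 0.0
```

Call:
arm_command --plan '[{"claw":1,"tx":0,"ty":0,"tz":0,"ax":0,"ay":0,"az":0},{"claw":1,"tx":0,"ty":0,"tz":0,"ax":0,"ay":0,"az":0},{"claw":1,"tx":0,"ty":0,"tz":0,"ax":0,"ay":0,"az":0},{"claw":1,"tx":0,"ty":0,"tz":0,"ax":0,"ay":0,"az":0},{"claw":1,"tx":0,"ty":0,"tz":0,"ax":0,"ay":0,"az":0},{"claw":1,"tx":0,"ty":0,"tz":0,"ax":0,"ay":0,"az":0},{"claw":1,"tx":0,"ty":0,"tz":0,"ax":0,"ay":0,"az":0},{"claw":1,"tx":0,"ty":0,"tz":0,"ax":0,"ay":0,"az":0},{"claw":1,"tx":0,"ty":0,"tz":0,"ax":0,"ay":0,"az":0},{"claw":1,"tx":0,"ty":0,"tz":0,"ax":0,"ay":0,"az":0}]'

```text
clock: 31.58
tcp_pos: [0.6733, -0.0184, 0.5184]
orientation: [-1.509, -2.49, -0.199]
contact_force: [0.5, -0.8, 0.3]
grip_width: -0.0002
gripper_force: 0.0
```

Call:
arm_command --plan '[{"claw":1,"tx":0,"ty":0,"tz":0,"ax":0,"ay":0,"az":0},{"claw":1,"tx":0,"ty":0,"tz":0,"ax":0,"ay":0,"az":0},{"claw":1,"tx":0,"ty":0,"tz":0,"ax":0,"ay":0,"az":0},{"claw":1,"tx":0,"ty":0,"tz":0,"ax":0,"ay":0,"az":0},{"claw":1,"tx":0,"ty":0,"tz":0,"ax":0,"ay":0,"az":0},{"claw":1,"tx":0,"ty":0,"tz":0,"ax":0,"ay":0,"az":0},{"claw":1,"tx":0,"ty":0,"tz":0,"ax":0,"ay":0,"az":0},{"claw":1,"tx":0,"ty":0,"tz":0,"ax":0,"ay":0,"az":0},{"claw":1,"tx":0,"ty":0,"tz":0,"ax":0,"ay":0,"az":0},{"claw":1,"tx":0,"ty":0,"tz":0,"ax":0,"ay":0,"az":0}]'

```text
clock: 32.42
tcp_pos: [0.6733, -0.0184, 0.5184]
orientation: [-1.509, -2.489, -0.199]
contact_force: [0.1, 0.7, -0.2]
grip_width: -0.0
gripper_force: 0.0
```

Call:
arm_command --plan '[{"claw":1,"tx":0,"ty":0,"tz":0,"ax":0,"ay":0,"az":0},{"claw":1,"tx":0,"ty":0,"tz":0,"ax":0,"ay":0,"az":0},{"claw":1,"tx":0,"ty":0,"tz":0,"ax":0,"ay":0,"az":0},{"claw":1,"tx":0,"ty":0,"tz":0,"ax":0,"ay":0,"az":0},{"claw":1,"tx":0,"ty":0,"tz":0,"ax":0,"ay":0,"az":0},{"claw":1,"tx":0,"ty":0,"tz":0,"ax":0,"ay":0,"az":0},{"claw":1,"tx":0,"ty":0,"tz":0,"ax":0,"ay":0,"az":0},{"claw":1,"tx":0,"ty":0,"tz":0,"ax":0,"ay":0,"az":0},{"claw":1,"tx":0,"ty":0,"tz":0,"ax":0,"ay":0,"az":0},{"claw":1,"tx":0,"ty":0,"tz":0,"ax":0,"ay":0,"az":0}]'

```text
clock: 33.25
tcp_pos: [0.6733, -0.0183, 0.5184]
orientation: [-1.509, -2.489, -0.199]
contact_force: [-0.1, -0.5, 0.4]
grip_width: -0.0
gripper_force: 0.0
```

Run:
```python
from h import *
tip()
ims=[]
for c in ('side','top'):
    m,T,im=shot(c); ims.append(im)
    for t in ('hold_down_bar','end_cap','carrier'):
        for d in r.tip_of(t,c)[:2]: print(c,t,round(d['confidence'],2),fx(w(T,d['location'])))
cv2.imwrite('pics/fin.png',np.hstack([cv2.resize(ims[0][90:290,230:430],(400,400),interpolation=3)[:,:,::-1],cv2.resize(ims[1][180:360,260:440],(400,400),interpolation=3)[:,:,::-1]]))
```

```text
t 33.25 TCP fix [ 0.0008 -0.1939  0.5184] tip fix [ 0.0009 -0.1491  0.3513] toolz [0.001, 0.259] toolx.EY 0.966 F [-0.1 -0.5  0.4]
side hold_down_bar 0.66 [ 0.0002 -0.0241  0.1678]
side end_cap 0.75 [0.0021 0.0001 0.096 ]
side carrier 0.8 [ 0.0045 -0.0026  0.0457]
side carrier 0.57 [ 8.730e-02 -2.741e-01 -1.000e-04]
top hold_down_bar 0.85 [-0.0008 -0.0281  0.1635]
top hold_down_bar 0.38 [-0.0031 -0.0015  0.0468]
top end_cap 0.95 [-0.0015  0.      0.093 ]
top carrier 0.91 [ 0.0896 -0.2776 -0.0006]
top carrier 0.55 [-0.001  -0.0033  0.0507]
```

View pics/fin.png

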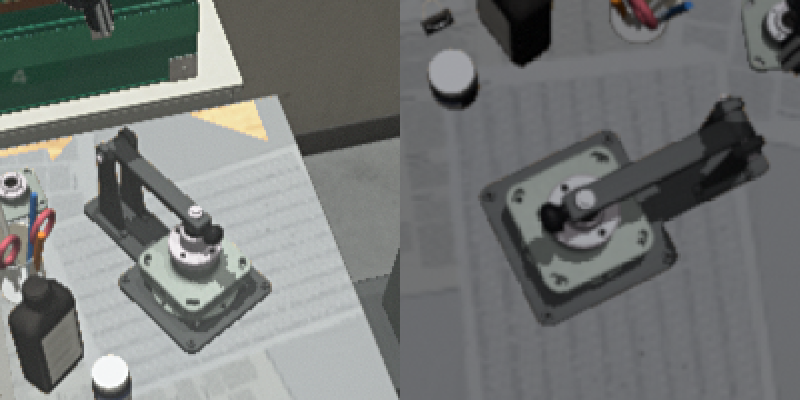

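Both views show the hold-down level with its pad on the cap (side crop (195,215), top crop (580,205)). The bar reads z ≈ 0.166, the level value, and the carrier's corners line up with the plate.

```bash
python3 -c "
from bench import r
print(r.hand_in())"
```

```text
the job is handed in; nothing more can be done
None
```

The job is handed in at about 33.5 s: the carrier is seated and square on the housing, the cap is fully home on it, the hold-down pad rests on the cap, and the arm stands clear; the hand-in call returned no verdict.

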